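Load a drill core into the measuring rack

TASK

Push the dark asphalt core up the sloped gutter with a fingertip until it drops into the nest against the end stop and no longer rolls back, then push the keeper arm by its pin all the way across the gutter behind the core. The keeper stays open until the core is home; only push things, never lift or carry the core, and leave the other samples and tools where they are.

Things in the scene. Friction and masses are not known exactly. Their poses are not given: they have to be found in the camera images.
- core: Dark speckled asphalt core lying on its curved side across the gutter, so that it rolls along it: cylinder 60 mm in diameter, 50 mm long, about 0.34 kg, smooth. Origin at its centre; y is the cylinder axis (x and z turn as it rolls). It starts at the low end against the low lip, centre 30 mm above the gutter floor, 246 mm short of the nest, its back level with the outside of the lip; let go on the slope it rolls back down.
- gutter: Fixed aluminium gutter rising 0.12 rad (7 degrees). Origin on the middle of its floor, 52 mm above the table; x points uphill along the floor, y across (to the robot's side), z square to the floor. Floor from x -150 to 150 mm, 56 mm wide between 6 mm walls that rise 16 mm above it. Below lies a base plate 350 x 100 x 12 mm.
- low_lip (a point): Middle of the low end of the gutter floor (gutter x = -150 mm), at the inner face of the lip that closes it: 6 mm thick, 12 mm high above the floor. Nothing stands beyond it.
- nest (a point): Centre of the core when it sits home in the nest (gutter x = 120, y = 0, z = 26 mm; play 1 mm along, 3 mm across). There the floor is sunk 4 mm, from x = 104 to 150 mm, which keeps the core from rolling back; the upright stop plate at x = 150 mm rises 50 mm above the floor.
- keeper (a joint): Angle (rad) of the keeper, a flat steel bar beside the gutter, 10 mm wide, 26 to 36 mm above the gutter floor. 0 = points straight downhill, parallel to the gutter; negative = swung outwards; 1.571 = fully closed, square across the gutter just downhill of the core in its nest, against its own stop. Starts between -0.6 and 0; turns lightly (0.5 N at the pin), stays where left.
- keeper_pivot (a point): On the keeper's axis, which is square to the gutter floor, outside the gutter wall on the side away from the robot (gutter x = 80, y = -52, z = 26 mm). At keeper angle q the pin's centre is at gutter x = 80 - 65 cos q, y = -52 + 65 sin q (mm).
- keeper_pin (a point): Top of the upright pin on the keeper bar, by which it is pushed: 10 mm in diameter, rising from the bar's top (36 mm above the gutter floor) to 63 mm above the floor, 65 mm from the pivot; the bar ends 10 mm beyond it.
- short_core: Bystander, leave alone: pale concrete core stub standing upright, 60 mm diameter, 35 mm tall, beside the gutter, on the robot's side. Origin at the centre of its underside.
- vial: Bystander, leave alone: small closed glass sample vial standing upright, 28 mm diameter, 70 mm tall, beside the gutter, on the robot's side, nearer the high end. Origin at the centre of its underside.
- puck: Bystander, leave alone: dark speckled core slice lying flat, 50 mm diameter, 30 mm tall, beside the gutter, on the far side, near the low end. Origin at the centre of its underside.
- tall_core: Bystander, leave alone: large dark speckled core standing upright, 100 mm diameter, 110 mm tall. Origin at the centre of its underside.
- pale_core: Bystander, leave alone: pale concrete core standing upright, 80 mm diameter, 80 mm tall. Origin at the centre of its underside.
- brush: Bystander, leave alone: hand brush lying flat on the table. Origin at the centre of its underside.
- tin: Bystander, leave alone: flat round aluminium tin, 72 mm diameter, 30 mm tall. Origin at the centre of its underside.
There are look-alikes about, which are no part of the job. What is shaped like the core but yellow is not meant.

How it is judged (in metres and radians):
On the way, in this order (a step that is already met when the one before it is completed fails the run):
1. the core sits home in the nest while the keeper is still open (distance between core and nest below 0.007 m and value of joint keeper below 0.5 rad), for 0.3 s.
2. the keeper is closed across the gutter behind the core (distance between core and nest below 0.007 m and value of joint keeper above 1.4 rad and linear speed of core below 0.02 m/s and angle between the y axis of core and the y axis of gutter, either way round below 0.15 rad), for 0.2 s.
At the end, for the whole second after the job is handed in: The core's centre is within 7 mm of the nest point, lying square across the gutter (within 0.15 rad) and at rest; the keeper is closed beyond 1.4 of its 1.571 rad (all of step 2); the robot touches nothing.
It fails at once if the core is lifted more than 15 mm off the gutter floor (z of core in the frame of gutter above 0.045 m).
It fails at once if the keeper is swung in before the core is past it (value of joint keeper above 0.5 rad and x of core in the frame of gutter below 0.1 m).
It fails at once if a bystander is shifted by more than 30 mm or tipped over (distance of any of short_core, vial, puck, tall_core, pale_core, brush, tin from where it was at the start of the episode above 0.03 m or angle between any of short_core, vial, puck, tall_core, pale_core, tin's own z axis and vertical above 0.5 rad).
It also fails if it takes over 61 s, if anything falls off the work surface, if the arm or the gripper's body presses on something with over 40 N, if the wrist force passes 120 N, or if a joint passes its speed limit or range.

ROBOT

A 7-joint arm with a two-finger parallel gripper is mounted at the origin on the work surface. World frame = base frame: x ahead of the robot, y to its left, z up, the work surface at z = 0. Lengths are in m, angles in degrees, forces in N, time in s.
With the tool pointing down it reaches from about 0.425 to 0.875 m from the base axis. Payload 4.7 kg.
Tool frame: the origin (TCP) lies on the centre line of the jaws, within the pads' length; the fingertips stand 8 mm ahead of it and the grasp point (between the pads) lies 11 mm behind it; z points along the fingers, y is the direction in which the jaws open and shut (so a half turn about z gives the same grasp; the last joint's range is limited). The gripper opens to 87 mm and grips with 3 to 60 N. Pads are 19 mm wide; open, the fingers measure 117 mm over their backs; the gripper's body (75 mm by 190 mm) begins 51 mm behind the grasp point.
Start: joints at [-65.942, 18.392, -4.016, 83.108, 1.295, 78.541, -3.26], TCP at [0.257, 0.597, 0.231] pointing down, gripper open.
Joint ranges: [-163.93, 163.93], [-17.29, 119.83], [-79.2, 71.16], [3.27, 140.29], [-89.18, 269.18], [5.43, 117.66], [-154.24, 154.24]. Speed limits (degrees/s): [147.25, 147.25, 180, 180, 180, 180, 180].

INTERFACE

Orientations are given as [roll, pitch, yaw] about the fixed x, y, z axes, in that order (R = Rz(yaw) Ry(pitch) Rx(roll)).
In Python, from cell import env gives the robot as it stands. The module is installed in compiled form; this text tells all that it offers.
- The arm moves only by the tool move_arm, never from a script. Its argument "steps" is a list of rows, each a list of 2 entries, a list of its own where there are three numbers: the shift along the tool's x, y, z in m, then the turn about the tool's z in rad. A call has 1 to 20 rows; each row is the pose to reach, as a shift and turn from the pose commanded when the call began, along the tool's axes at that moment; what a row does not reach only later rows make up. A row lasts 1/8 s, in which the tool goes at most 62.5 mm and 10.7 degrees, less where a joint would pass 70% of its speed; a pose out of reach is approached as far as the arm can. A call with a gripper value outside its range is refused whole. "hand" is the closure, from -1 (fully open) to 1 (shut), set as the call begins (left out, the last holds). The fingers move at their own pace and stop on an object; "squeeze" is the grip in N (left out, the last holds). Time passes only in rows, so rows that repeat a pose let the fingers close. It gives the time, the measured TCP pose, the force and the opening at its end, in the units of the state.
- env.get_obs(): the state, without advancing time (a new reading comes with each control period).
- env.read_camera(name): name is "scene" or "top" or "wrist"; returns (picture, depth): 480x640x3 uint8, red, green, blue; 480x640 float32, m along the optical axis (not along the pixel's ray), 0 where there is no reading.
- env.calibration(name): a dict with "intrinsics" (3x3 intrinsics, pixels), "position" and "orientation" of the camera in the world; the wrist camera has in their place "mount" (4x4, takes a point from camera to tool coordinates, whose origin is the TCP and whose axes are the flange's). Camera axes: x right, y up, looking along -z (the intrinsics and any distortion apply to the point x, -y, -z); pixel columns grow to the right and rows downward; lengths in m; the calibration is good to about 2 mm. A picture is of the moment at which its call begins: read the wrist's pose just before it. calibration takes no time and is no camera call.
- env.sign_off(): hands the job in, once; it reports no verdict.
Trained networks look in the newest picture that a camera, given by its name, has taken for a name from the list of things; names that differ only in an ending like _2 or _b are one class to them, and where a whole thing is asked for, a point or a joint stands for the part that bears it (a point fixed in the world has none). Each returns a list of dicts, best first, with "conf" (0 to 1); they miss things now and then, are a little off and sometimes report something else, mostly with a low value. They report only what shows in the picture. A call takes as long as a camera call. They do not tell look-alikes from the thing itself.
- env.cut_out(camera, query): "region" (480x640 bool, what is visible of it) and "uv" ([column, row] in pixels, amid what is visible of it).
The state is a dict: "time_s": time; "qpos": joint angles; "joint_velocities": joint speeds; "effort": joint torques, N m; "tool_pos": TCP position; "tool_rot": TCP orientation; "force": force on the tool from outside, world axes, zero at the start; "wrist_torque": the same for the moment, N m; "grip_width": finger opening in m.
Only numpy, scipy, OpenCV 4.12 (cv2) and the standard library are available. Lean on these libraries where they do the work, as an engineer would, in place of code of your own. Each camera call takes 0.05 s, during which the arm holds its last target. There are 200 camera calls.

## Working session

There is one attempt and no reset: what is moved stays moved. The work goes in short steps, Python scripts to look and compute and a tool call to move; the robot and the scene stay as the last step left them, time stands still between calls to the robot, and variables do not carry over. Pictures are saved under pics/ and viewed, about 8 in all and at most 12, crops included, and the job is handed in when it is done.

Besides the shell and the picture viewer there is one more tool, called after "Call:" as name(argument=value, ...), one argument or row to a line, values as JSON. move_arm: Moves the arm, as the interface text tells. Its arguments: {"type":"object","properties":{"steps":{"type":"array"},"hand":{"type":"number"},"squeeze":{"type":"number"}},"required":["steps"]}

```bash
mkdir -p pics; cat > h.py <<'E'
import numpy as np, cv2
from cell import env
from scipy.spatial.transform import Rotation as R
def cam(name):
    c=env.calibration(name); K=np.array(c["intrinsics"])
    o=np.array(c["orientation"]) if "orientation" in c else None
    return c,K,o
E
python3 - <<'E'
from h import *
print({k:np.round(v,3) for k,v in env.get_obs().items()})
for n in("scene","top","wrist"):
    print(n,env.calibration(n))
ims=[]
for n in("scene","top"):
    im,d=env.read_camera(n); cv2.imwrite(f"pics/{n}0.png",im[:,:,::-1]); np.savez(f"{n}0.npz",im=im,d=d)
    for q in ("core","gutter","keeper","keeper_pin","puck","short_core","vial"):
        try: print(n,q,[(round(r["conf"],2),np.round(r["uv"]),int(r["region"].sum())) for r in env.cut_out(n,q)][:3])
        except Exception as e: print(n,q,e)
E
```

```text
{'time_s': np.float64(0.0), 'qpos': array([-65.941,  18.437,  -4.015,  83.175,   1.295,  78.542,  -3.261]), 'joint_velocities': array([-0.038,  0.01 ,  0.036, -0.004,  0.068, -0.045, -0.004]), 'effort': array([-1.0000e-03, -4.9129e+01, -4.0400e-01, -3.1253e+01, -6.4000e-02,
        4.4000e-02,  0.0000e+00]), 'tool_pos': array([0.256, 0.597, 0.229]), 'tool_rot': array([-1.79891e+02,  6.00000e-03,  1.56749e+02]), 'force': array([-0.358, -0.881, -0.415]), 'wrist_torque': array([ 0.03 , -0.001, -0.013]), 'grip_width': np.float64(0.087)}
scene {'intrinsics': array([[577.8976892 ,   0.        , 311.37698175],
       [  0.        , 577.8976892 , 237.82802559],
       [  0.        ,   0.        ,   1.        ]]), 'position': array([1.19208351, 0.56519788, 0.88065544]), 'orientation': array([ 48.23849246,  -0.45907838, 130.14717865])}
top {'intrinsics': array([[500.53188414,   0.        , 327.23538203],
       [  0.        , 500.53188414, 245.73227078],
       [  0.        ,   0.        ,   1.        ]]), 'position': array([ 0.39830963, -0.00475834,  1.3561593 ]), 'orientation': array([  5.19
[... 697 characters left out ...]
5, array([292., 248.]), 3779)]
scene keeper [(0.8, array([272., 249.]), 272)]
scene keeper_pin [(0.86, array([273., 248.]), 231)]
scene puck [(0.7, array([219., 246.]), 495), (0.44, array([463., 387.]), 4937)]
scene short_core [(0.83, array([319., 219.]), 639)]
scene vial [(0.55, array([345., 243.]), 322)]
top core [(0.95, array([481., 286.]), 525), (0.9, array([367., 178.]), 443), (0.59, array([393., 261.]), 434)]
top gutter [(0.62, array([330., 238.]), 3069)]
top keeper [(0.53, array([331., 218.]), 151)]
top keeper_pin [(0.69, array([336., 215.]), 134)]
top puck [(0.7, array([392., 215.]), 297), (0.45, array([170., 286.]), 645)]
top short_core [(0.71, array([352., 294.]), 412)]
top vial []
```

View pics/scene0.png

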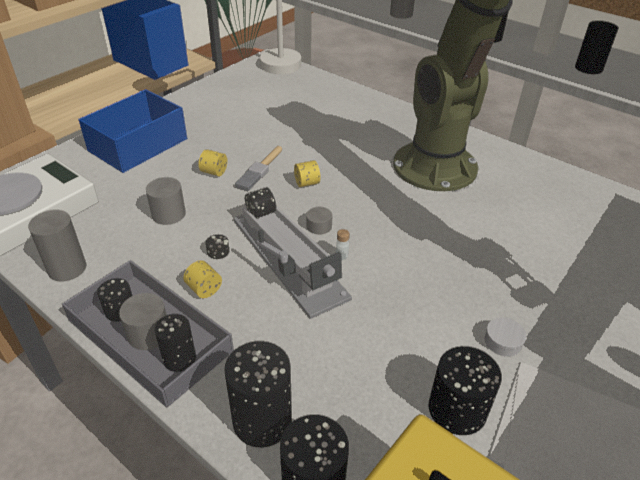

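View pics/top0.png

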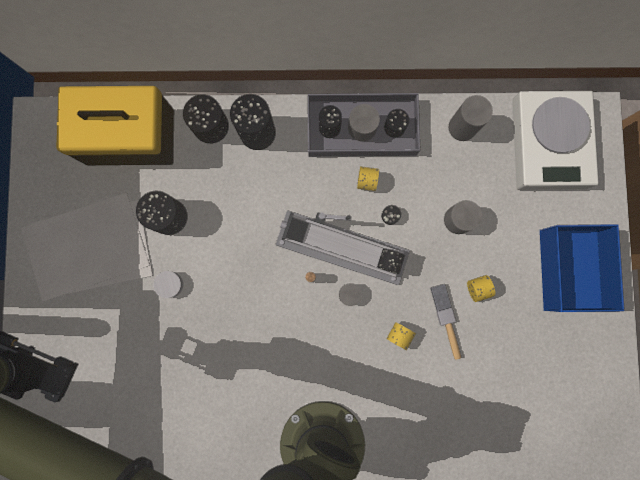

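```bash
cat >> h.py <<'E'
def cloud(name,d,T=None):
    c,K,o=cam(name)
    v,u=np.mgrid[0:480,0:640]
    P=np.stack([(u-K[0,2])/K[0,0]*d,-(v-K[1,2])/K[1,1]*d,-d],-1)
    if name=="wrist":
        M=np.array(c["mount"]); P=P@M[:3,:3].T+M[:3,3]
        s=T; r=R.from_euler("xyz",s["tool_rot"],degrees=True).as_matrix(); t=np.array(s["tool_pos"])
    else: r=R.from_euler("xyz",o,degrees=True).as_matrix(); t=np.array(c["position"])
    return P@r.T+t
E
python3 - <<'E'
from h import *
f=np.load("top0.npz"); P=cloud("top",f["d"]); im=f["im"]
print("table z",np.median(P[300:330,200:280,2]))
for n,u,v in [("core",393,261),("pin",336,215),("high",295,226),("short",352,294),("vial",312,277),("puck",392,215),("stop",285,235)]: print(n,P[v,u].round(3))
M=np.zeros((480,640),bool); M[200:290,270:420]=1
ok=M&(P[...,2]>0.005)&(f["d"]>0)
n,l,st,ce=cv2.connectedComponentsWithStats(ok.astype(np.uint8))
i=l[245,340] or np.argmax(st[1:,4])+1
Q=P[l==i]; print(st[i])
lo=Q[Q[:,2]<0.02]; print(len(lo),cv2.minAreaRect(Q[:,:2].astype(np.float32)),cv2.minAreaRect(lo[:,:2].astype(np.float32)))
cv2.imwrite("pics/t1.png",cv2.resize(im[195:295,265:425,::-1],(800,500),interpolation=cv2.INTER_CUBIC))
z=np.clip(P[195:295,265:425,2]/0.13*255,0,255).astype(np.uint8)
E
```

```text
table z 0.0016574614218780592
core [ 0.472 -0.184  0.098]
pin [ 0.591 -0.042  0.093]
high [0.568 0.064 0.069]
short [ 0.39  -0.082  0.038]
vial [0.435 0.022 0.072]
puck [ 0.599 -0.194  0.03 ]
stop [0.538 0.086 0.122]
[ 275  210  137   75 5033]
1490 ((0.5318907499313354, -0.0649225115776062), (0.3637717366218567, 0.1435180902481079), 72.45997619628906) ((0.5318907499313354, -0.0649225115776062), (0.3637717366218567, 0.1435180902481079), 72.45997619628906)
```

View pics/t1.png

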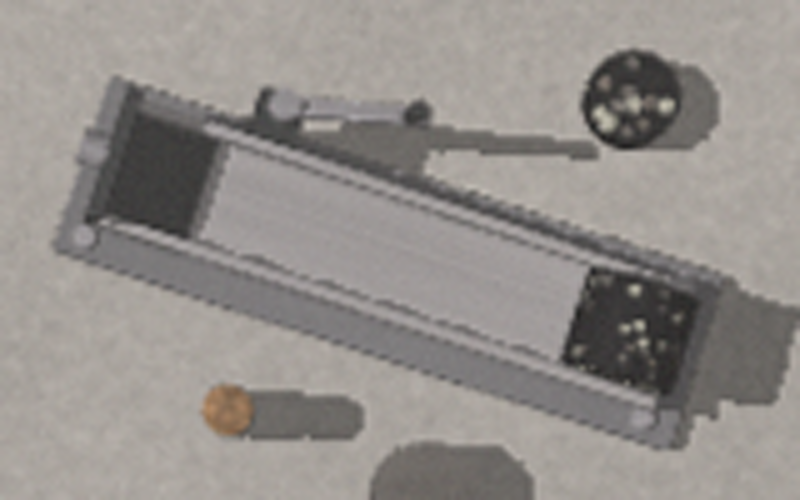

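Call:
move_arm(
  steps=[
    [[-0.492,-0.478,-0.02],1.47],
    [[-0.492,-0.478,-0.02],1.47],
    [[-0.492,-0.478,-0.02],1.47],
    [[-0.492,-0.478,-0.02],1.47],
    [[-0.492,-0.478,-0.02],1.47],
    [[-0.492,-0.478,-0.02],1.47],
    [[-0.492,-0.478,-0.02],1.47],
    [[-0.492,-0.478,-0.02],1.47],
    [[-0.492,-0.478,-0.02],1.47],
    [[-0.492,-0.478,-0.02],1.47],
    [[-0.492,-0.478,-0.02],1.47],
    [[-0.492,-0.478,-0.02],1.47],
    [[-0.492,-0.478,-0.02],1.47],
    [[-0.492,-0.478,-0.02],1.47],
    [[-0.492,-0.478,-0.02],1.47],
    [[-0.492,-0.478,-0.02],1.47],
    [[-0.492,-0.478,-0.02],1.47],
    [[-0.492,-0.478,-0.02],1.47],
  ],
  hand=1,
)

```text
time_s: 3.05
tool_pos: [0.52, -0.0361, 0.2506]
tool_rot: [180.0, -0.0, 72.5]
force: [0.1, 0.4, -0.3]
grip_width: 0.0005
```

```bash
python3 - <<'E'
from h import *
s=env.get_obs(); print({k:np.round(s[k],4) for k in("time_s","qpos","tool_pos","tool_rot","grip_width","force")})
im,d=env.read_camera("wrist"); cv2.imwrite("pics/w1.png",im[:,:,::-1]); np.savez("w1.npz",im=im,d=d,pos=s["tool_pos"],rot=s["tool_rot"])
for q in ("core","gutter","keeper","keeper_pin"): print(q,[(round(r["conf"],2),np.round(r["uv"]),int(r["region"].sum())) for r in env.cut_out("wrist",q)][:3])
E
```

```text
{'time_s': np.float64(3.05), 'qpos': array([-31.4676,   1.5026,  33.3891, 100.6698,  -0.8524,  78.0667,
       -15.3785]), 'tool_pos': array([ 0.52  , -0.0361,  0.2506]), 'tool_rot': array([ 1.799921e+02, -9.600000e-03,  7.253300e+01]), 'grip_width': np.float64(0.0005), 'force': array([ 0.0695,  0.4407, -0.334 ])}
core [(0.7, array([149., 398.]), 120), (0.58, array([537., 245.]), 4678), (0.45, array([325., 404.]), 83)]
gutter [(0.72, array([342., 158.]), 24880), (0.33, array([410., 197.]), 1646)]
keeper [(0.57, array([413., 196.]), 1739)]
keeper_pin [(0.64, array([408., 201.]), 1713)]
```

View pics/w1.png

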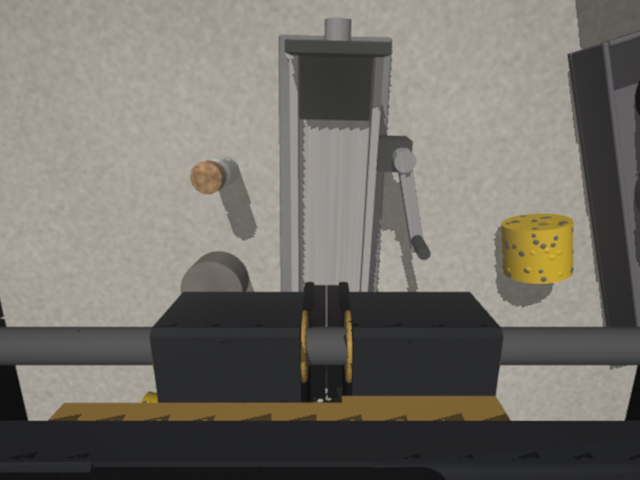

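```bash
cat >> h.py <<'E'
def G(ox,oy,yaw): # gutter pose: rotation (cols axes), origin
    r=R.from_euler("z",yaw,degrees=True)*R.from_euler("y",-0.12)
    return r.as_matrix(),np.array([ox,oy,0.052])
def togut(P,g): r,o=G(*g); return (P-o)@r
E
python3 - <<'E'
from h import *
f=np.load("w1.npz"); s=dict(tool_pos=f["pos"],tool_rot=f["rot"]); d=f["d"]
P=cloud("wrist",d,s); ok=(d>0.05); ok[290:]=0
print("table",np.median(P[20:150,100:180,2]))
g=[0.51,-0.064,72.5]
for it in range(4):
    Q=togut(P,g)
    w=ok&(abs(Q[...,2]-16)<1) 
    x,y,z=[Q[...,i] for i in range(3)]
    m=ok&(z>0.012)&(z<0.020)&(x>-0.05)&(x<0.1)&(abs(abs(y)-.031)<0.006)
    xs=np.linspace(0,.1,6); res=[]
    for sgn in(1,-1):
        mm=m&(y*sgn>0); res.append(np.polyfit(x[mm],y[mm],1))
    fl=ok&(abs(y)<.02)&(x>-.0)&(x<.09)&(abs(z)<.01)
    st=ok&(abs(y)<.04)&(x>.13)&(x<.17)&(z>.046)&(z<.054)
    print(np.round(res,4),m.sum(),"floor",np.polyfit(x[fl],z[fl],1).round(4),"stop x",np.percentile(x[st],[2,50,98]).round(4),st.sum(),"y",np.percentile(y[st],[1,99]).round(4))
    a=(res[0][0]+res[1][0])/2; b=(res[0][1]+res[1][1])/2
    g[2]+=np.degrees(a); 
    r,o=G(*g); o2=o+r@np.array([0,b,0]); g[0],g[1]=o2[:2]
print(g)
Q=togut(P,g)
pin=Q[235:262,405:435].reshape(-1,3); pin=pin[pin[:,2]>.03]; print("pin",np.median(pin,0), pin[pin[:,2]>.058].mean(0))
print("pivot",Q[160,404],"nest edge", Q[118:136:3,335].round(4).tolist())
f=np.load("top0.npz"); Pt=togut(cloud("top",f["d"]),g)
print("stop top cam")
z=Pt[...,2];x=Pt[...,0];y=Pt[...,1]
st=(abs(y)<.045)&(x>.12)&(x<.18)&(z>.045)&(z<.056); print(np.percentile(x[st],[2,50,98]),np.percentile(y[st],[2,98]))
c=(abs(y)<.03)&(x<-.08)&(x>-.17)&(z>.045); print("core top",np.median(Pt[c],0),z[c].max()); 
pn=(abs(y+.055)<.04)&(x<.06)&(x>-.02)&(z>.055)&(z<.07); print("pin",Pt[pn].mean(0),pn.sum())
r,o=G(*g); 
for n,p in [("core",(-.126,0,.03)),("nest",(.12,0,.026)),("pin0",(.015,-.052,.063))]: print(n,o+r@np.array(p))
E
```

```text
table -7.935210869502995e-06
[[-0.0112  0.0269]
 [-0.0108 -0.035 ]] 1131 floor [-0.0014 -0.0007] stop x [0.1554 0.1598 0.1639] 1430 y [-0.0393  0.0245]
[[-0.0128  0.0297]
 [-0.0146 -0.0321]] 2368 floor [-0.0013 -0.0007] stop x [0.1557 0.1597 0.1636] 1482 y [-0.036   0.0303]
[[ 0.0007  0.0309]
 [-0.0098 -0.0309]] 2458 floor [-0.0013 -0.0007] stop x [0.1559 0.1597 0.1636] 1482 y [-0.0327  0.0335]
[[ 0.0052  0.0309]
 [-0.0069 -0.0309]] 2469 floor [-0.0013 -0.0007] stop x [0.1559 0.1597 0.1636] 1482 y [-0.032   0.0342]
[np.float64(0.51497447187165), np.float64(-0.06564578703223495), np.float64(70.7759230991167)]
pin [ 0.02592988 -0.06592409  0.05396047] [ 0.02880285 -0.06448726  0.07226869]
pivot [ 0.08776677 -0.05005143  0.03920076] nest edge [[0.1112, 0.0004, -0.0045], [0.1092, 0.0003, -0.0014], [0.1069, 0.0003, -0.0008], [0.1045, 0.0002, -0.0019], [0.1023, 0.0001, -0.0009], [0.0999, -0.0, -0.0009]]
stop top cam
[0.15624024 0.15993312 0.16361452] [-0.03112089  0.03282859]
core top [-1.16325200e-01  5.88785149e-05  5.70939784e-02] 0.06714914358529442
pin [ 0.0241223  -0.06693716  0.06285598] 14
core [ 0.47260312 -0.18715531  0.06670052]
nest [0.55317711 0.04390898 0.09217849]
pin0 [ 0.56649502 -0.07582709  0.11634263]
```

Call:
move_arm(
  steps=[
    [[-0.06,0,0.0],0.03],
    [[-0.12,0,0.02],0.03],
    [[-0.18,-0.0014,0.04],0.03],
    [[-0.211,-0.0014,0.08],0.03],
    [[-0.211,-0.0014,0.12],0.03],
    [[-0.211,-0.0014,0.16],0.03],
    [[-0.211,-0.0014,0.186],0.03],
    [[-0.211,-0.0014,0.186],0.03],
    [[-0.211,-0.0014,0.186],0.03],
  ],
  hand=0.54,
)

```text
time_s: 4.42
tool_pos: [0.456, -0.2375, 0.0656]
tool_rot: [179.9, 0.0, 70.8]
force: [0.6, 0.2, -0.7]
grip_width: 0.0201
```

```bash
python3 - <<'E'
from h import *
s=env.get_obs(); print({k:np.round(s[k],4) for k in("time_s","tool_pos","tool_rot","grip_width","force")})
im,d=env.read_camera("wrist"); im2,d2=env.read_camera("scene")
np.savez("w2.npz",im=im,d=d,pos=s["tool_pos"],rot=s["tool_rot"])
a=cv2.resize(im,(400,300)); b=cv2.resize(im2[150:330,180:420],(400,300),interpolation=cv2.INTER_CUBIC)
cv2.imwrite("pics/w2.png",np.hstack([a,b])[:,:,::-1])
P=cloud("wrist",d,s); g=[0.5171,-0.0595,70.8]; Q=togut(P,g); x,y,z=[Q[...,i] for i in range(3)]; ok=(d>.05); ok[300:]=0
for lo,hi in((-.09,-.02),(-.02,.06)):
  for sg in(1,-1):
    m=ok&(z>.012)&(z<.02)&(x>lo)&(x<hi)&(abs(y*sg-.031)<.008); print(lo,sg,np.median(y[m]).round(4) if m.any() else None,m.sum())
m=ok&(abs(y)<.03)&(x<-.06)&(x>-.16)&(z>.04); print("core",np.percentile(x[m],[1,50,99]),np.percentile(y[m],[1,50,99]),z[m].max(), x[m][z[m]>np.percentile(z[m],95)].mean(),m.sum())
E
```

```text
{'time_s': np.float64(4.425), 'tool_pos': array([ 0.456 , -0.2375,  0.0656]), 'tool_rot': array([1.799109e+02, 1.500000e-03, 7.080050e+01]), 'grip_width': np.float64(0.0201), 'force': array([ 0.5984,  0.1823, -0.7101])}
-0.09 1 0.0302 1179
-0.09 -1 -0.0311 1188
-0.02 1 None 0
-0.02 -1 None 0
core [-0.15088819 -0.12064547 -0.09883563] [-0.02537741 -0.00055263  0.02431525] 0.10338535198653406 -0.1368440466383854 27168
```

View pics/w2.png

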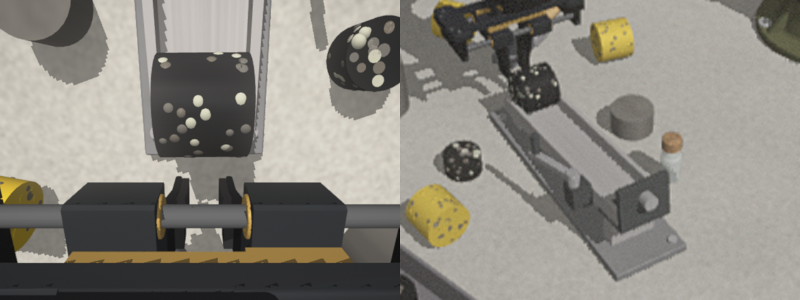

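Call:
move_arm(
  steps=[
    [[0.01,0,-0.001],0],
    [[0.017,0,-0.0017],0],
    [[0.023,0,-0.0023],0],
    [[0.03,0,-0.003],0],
    [[0.038,0,-0.0039],0],
    [[0.048,0,-0.0049],0],
    [[0.058,0,-0.0059],0],
    [[0.068,0,-0.007],0],
    [[0.078,0,-0.008],0],
    [[0.088,0,-0.009],0],
    [[0.098,0,-0.01],0],
    [[0.108,0,-0.011],0],
    [[0.118,0,-0.012],0],
    [[0.128,0,-0.0131],0],
    [[0.138,0,-0.0141],0],
    [[0.148,0,-0.0151],0],
    [[0.158,0,-0.0161],0],
    [[0.166,0,-0.0169],0],
    [[0.172,0,-0.0175],0],
  ],
)

```text
time_s: 6.9
tool_pos: [0.512, -0.074, 0.0821]
tool_rot: [-180.0, -0.0, 70.8]
force: [-0.1, -1.0, 1.5]
grip_width: 0.02
```

```bash
cat >> h.py <<'E'
g=[0.5171,-0.0595,70.8]
def look(n=None):
    s=env.get_obs(); im,d=env.read_camera("wrist")
    Q=togut(cloud("wrist",d,s),g); x,y,z=[Q[...,i] for i in range(3)]
    t=togut(np.array(s["tool_pos"]),g)
    ok=d>.05; ok[300:]=0
    m=ok&(abs(y)<.035)&(z>.026)&(z<.075)&(x>t[0]+.01)&(x<t[0]+.1)
    if n: cv2.imwrite(f"pics/{n}.png",im[:,:,::-1])
    print("t",s["time_s"],"tcp gut",t.round(4),"F",np.round(s["force"],1),"w",s["grip_width"])
    if m.any():
        zt=np.percentile(z[m],97); print("core front x",np.percentile(x[m],99).round(4),"y",np.percentile(y[m],[1,99]).round(4),"ztop",zt.round(4))
        # cylinder fit in x,z (r=.03)
        from scipy.optimize import least_squares
        i=np.flatnonzero(m)[::10]; X=x.flat[i];Z=z.flat[i]
        f=least_squares(lambda p:np.hypot(X-p[0],Z-p[1])-.03,[t[0]+.04,.03],loss="soft_l1",f_scale=.001); print("fit centre",f.x.round(4))
        Yv=y.flat[i]
        for lo,hi in((-.03,-.008),(.008,.03)):
            k=(Yv>lo)&(Yv<hi); f=least_squares(lambda p:np.hypot(X[k]-p[0],Z[k]-p[1])-.03,[t[0]+.04,.03],loss="soft_l1",f_scale=.001); print(" half",lo,f.x.round(4))
    return s,im,d,Q
E
python3 -c "
from h import *
look()"
```

```text
t 6.9 tcp gut [-0.0116  0.      0.0317] F [-0.1 -1.   1.5] w 0.019968088478477967
core front x 0.0596 y [-0.0252  0.0237] ztop 0.0603
fit centre [0.0297 0.0298]
 half -0.03 [0.0297 0.0298]
 half 0.008 [0.0297 0.0298]
```

Call:
move_arm(
  steps=[
    [[0.008,0,-0.0008],0],
    [[0.018,0,-0.0018],0],
    [[0.028,0,-0.0028],0],
    [[0.038,0,-0.0038],0],
    [[0.048,0,-0.0048],0],
    [[0.056,0,-0.0056],0],
    [[0.062,0,-0.0062],0],
    [[0.066,0,-0.0066],0],
    [[0.07,0,-0.007],0],
    [[0.074,0,-0.0072],0],
    [[0.078,0,-0.0074],0],
    [[0.081,0,-0.0076],0],
    [[0.084,0,-0.0078],0],
    [[0.086,0,-0.0078],0],
    [[0.086,0,-0.0078],0],
  ],
)

```text
time_s: 8.82
tool_pos: [0.5402, 0.0069, 0.0898]
tool_rot: [180.0, -0.0, 70.8]
force: [-0.8, 0.4, -0.2]
grip_width: 0.0201
```

```bash
python3 -c "
from h import *
look()"
```

```text
t 8.825 tcp gut [0.0743 0.0001 0.0292] F [-0.8  0.4 -0.2] w 0.02014204569894252
core front x 0.1699 y [-0.0293  0.0316] ztop 0.0561
fit centre [0.1212 0.0258]
 half -0.03 [0.1197 0.0258]
 half 0.008 [0.1197 0.0259]
```

Call:
move_arm(
  steps=[
    [[-0.015,0,0],0],
    [[-0.035,0,-0.01],0],
    [[-0.035,0,-0.06],0],
    [[-0.035,0,-0.12],0],
    [[-0.035,0,-0.16],0],
    [[-0.035,0,-0.16],0],
    [[-0.035,0,-0.16],0],
  ],
  hand=1,
)

```text
time_s: 9.75
tool_pos: [0.5279, -0.0277, 0.2497]
tool_rot: [-180.0, -0.0, 70.7]
force: [-0.8, 0.1, -0.6]
grip_width: 0.0003
```

```bash
python3 - <<'E'
from h import *
s,im,d,Q=look("w3")
x,y,z=[Q[...,i] for i in range(3)]
ok=(d>.05)
m=ok&(z>.044)&(z<.075)&(y<-.042)&(y>-.11)&(x>-.02)&(x<.06); print("pin",Q[m].mean(0),np.percentile(Q[m],[3,97],axis=0).round(4).tolist(),m.sum())
m2=ok&(z>.022)&(z<.04)&(y<-.04)&(y>-.11)&(x>-.02)&(x<.07); c=np.polyfit(x[m2],y[m2],1); print("bar slope q",np.arctan(-c[0])*-1,m2.sum())
m=ok&(abs(y)<.035)&(z>.03)&(z<.075)&(x>.08)&(x<.15)
from scipy.optimize import least_squares
i=np.flatnonzero(m)[::5]; X=x.flat[i];Z=z.flat[i]; f=least_squares(lambda p:np.hypot(X-p[0],Z-p[1])-.03,[.12,.03],loss="soft_l1",f_scale=.001); print("core",f.x.round(4),np.percentile(y[m],[1,99]))
q0=-.22
r,o=G(*g); Rt=R.from_euler("xyz",s["tool_rot"],degrees=True).as_matrix()
for q in [q0]+list(np.linspace(-.2,1.5,12)):
    t=np.array([np.sin(q),np.cos(q)]); pin=np.array([.08-.065*np.cos(q),-.052+.065*np.sin(q)])
    sd=min(.0145/max(abs(t[0]),1e-6),.018/max(t[1],1e-6),.0195); c=pin-t*sd
    w=o+r@np.array([*c,.051]); print(round(q,2),c.round(4),(Rt.T@(w-s["tool_pos"])).round(4))
E
```

```text
t 9.75 tcp gut [0.057  0.0002 0.1922] F [-0.8  0.1 -0.6] w 0.0002854164238692159
core front x 0.1567 y [-0.0287  0.0311] ztop 0.0564
fit centre [0.1189 0.026 ]
 half -0.03 [0.1191 0.026 ]
 half 0.008 [0.1186 0.0261]
pin [ 0.01873536 -0.06684327  0.05785653] [[0.0135, -0.0714, 0.0454], [0.0217, -0.0631, 0.0639]] 257
bar slope q 0.23362916473649117 920
core [0.1181 0.0258] [-0.02550864  0.02382588]
-0.22 [ 0.0206 -0.0842] [-0.0191  0.0845  0.1445]
-0.2 [ 0.0199 -0.0829] [-0.0198  0.0833  0.1446]
-0.05 [ 0.0159 -0.073 ] [-0.0238  0.0733  0.1451]
0.11 [ 0.0134 -0.0629] [-0.0263  0.0633  0.1454]
0.26 [ 0.0124 -0.0531] [-0.0273  0.0534  0.1455]
0.42 [ 0.0127 -0.0434] [-0.0271  0.0438  0.1455]
0.57 [ 0.0148 -0.0332] [-0.025   0.0335  0.1453]
0.73 [ 0.0185 -0.0234] [-0.0213  0.0237  0.1448]
0.88 [ 0.0242 -0.0138] [-0.0157  0.0141  0.1441]
1.04 [ 0.0324 -0.0046] [-0.0075  0.005   0.1432]
1.19 [0.0414 0.0026] [ 0.0014 -0.0023  0.1421]
1.35 [0.051 0.008] [ 0.0109 -0.0077  0.1409]
1.5 [0.0609 0.0118] [ 0.0207 -0.0115  0.1398]
```

View pics/w3.png

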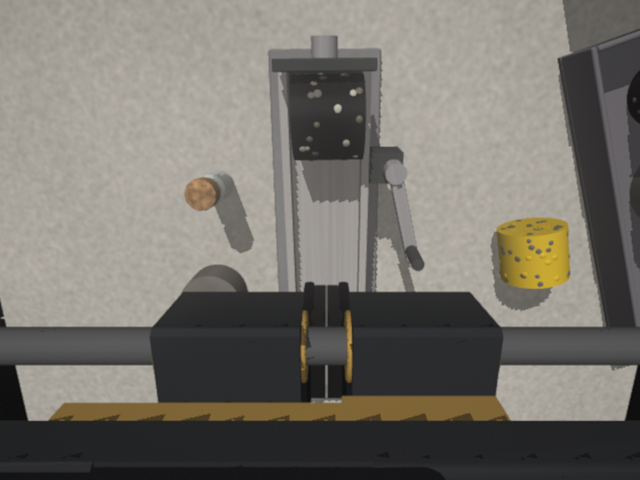

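Call:
move_arm(
  steps=[
    [[-0.01,0.055,0],0],
    [[-0.02,0.11,0.02],0],
    [[-0.02,0.11,0.07],0],
    [[-0.02,0.11,0.12],0],
    [[-0.02,0.11,0.1445],0],
    [[-0.02,0.1,0.1445],0],
    [[-0.02,0.092,0.1445],0],
    [[-0.02,0.0845,0.1445],0],
    [[-0.0225,0.078,0.145],0],
    [[-0.024,0.0733,0.1451],0],
    [[-0.0255,0.068,0.1453],0],
    [[-0.0263,0.0633,0.1454],0],
    [[-0.027,0.0585,0.1455],0],
    [[-0.0273,0.0534,0.1455],0],
    [[-0.0273,0.0534,0.1455],0],
  ],
)

```text
time_s: 11.68
tool_pos: [0.5695, -0.0696, 0.1043]
tool_rot: [-180.0, -0.0, 70.8]
force: [-0.0, -0.7, 1.0]
grip_width: 0.0005
```

```bash
python3 - <<'E'
from h import *
s=env.get_obs(); print(togut(np.array(s["tool_pos"]),g),s["force"])
im,d=env.read_camera("wrist"); im2,d2=env.read_camera("scene")
a=cv2.resize(im,(400,300)); b=cv2.resize(im2[150:330,180:420],(400,300),interpolation=cv2.INTER_CUBIC)
cv2.imwrite("pics/w4.png",np.hstack([a,b])[:,:,::-1])
E
```

```text
[ 0.01391212 -0.05280067  0.05095892] [-0.04812816 -0.74566434  1.02862778]
```

View pics/w4.png

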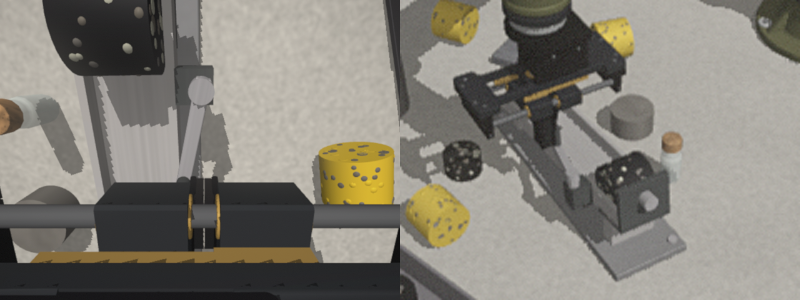

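Call:
move_arm(
  steps=[
    [[0.0,-0.005,0],0],
    [[0.0002,-0.0096,0],0],
    [[0.001,-0.015,0],0],
    [[0.0023,-0.0199,-0.0002],0],
    [[0.004,-0.025,-0.0004],0],
    [[0.006,-0.0297,-0.0007],0],
    [[0.0085,-0.0345,-0.001],0],
    [[0.0116,-0.0393,-0.0014],0],
    [[0.0155,-0.044,-0.0018],0],
    [[0.0198,-0.0484,-0.0023],0],
    [[0.024,-0.052,-0.0028],0],
    [[0.0287,-0.0557,-0.0034],0],
    [[0.033,-0.0585,-0.004],0],
    [[0.0382,-0.0611,-0.0046],0],
    [[0.043,-0.063,-0.0052],0],
    [[0.048,-0.0649,-0.0057],0],
    [[0.0495,-0.0652,-0.0058],0],
    [[0.0495,-0.0652,-0.0058],0],
  ],
)

```text
time_s: 14.02
tool_pos: [0.5246, -0.0018, 0.1101]
tool_rot: [-180.0, 0.0, 70.8]
force: [-0.6, -1.6, 0.3]
grip_width: -0.0001
```

```bash
python3 - <<'E'
from h import *
s=env.get_obs(); print(togut(np.array(s["tool_pos"]),g),s["force"])
im,d=env.read_camera("wrist"); im2,d2=env.read_camera("scene")
a=cv2.resize(im,(400,300)); b=cv2.resize(im2[150:330,180:420],(400,300),interpolation=cv2.INTER_CUBIC)
cv2.imwrite("pics/w5.png",np.hstack([a,b])[:,:,::-1])
Q=togut(cloud("wrist",d,s),g); x,y,z=[Q[...,i] for i in range(3)]
m=(d>.05)&(z>.025)&(z<.04)&(y>-.06)&(y<.03)&(x>.05)&(x<.086); m[300:]=0
print(m.sum(),np.polyfit(y[m],x[m],1))
E
```

```text
[0.06354965 0.01191015 0.0508947 ] [-0.6157705  -1.61853315  0.28455158]
5198 [0.02215174 0.08167405]
```

View pics/w5.png

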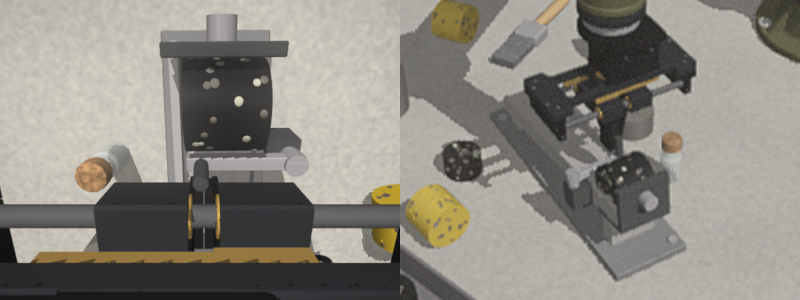

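Call:
move_arm(
  steps=[
    [[0.001,0,0],0],
    [[0.002,0,0],0],
    [[0.002,0,0],0],
    [[-0.01,0,0],0],
    [[-0.025,0,-0.01],0],
    [[-0.03,0,-0.06],0],
    [[-0.03,0,-0.12],0],
    [[-0.03,0,-0.14],0],
    [[-0.03,0,-0.14],0],
    [[-0.03,0,-0.14],0],
  ],
)

```text
time_s: 15.38
tool_pos: [0.5142, -0.0301, 0.2492]
tool_rot: [-179.9, 0.0, 70.8]
force: [0.0, 1.0, 0.3]
grip_width: 0.0006
```

```bash
python3 - <<'E'
from h import *
s,im,d,Q=look("w6")
x,y,z=[Q[...,i] for i in range(3)]
m=(d>.05)&(z>.028)&(z<.04)&(y>-.045)&(y<.02)&(x>.05)&(x<.088); m[300:]=0
c=np.polyfit(y[m],x[m],1); print("bar",m.sum(),c,"q~",1.571+np.arctan(c[0]))
m=(d>.05)&(z>.045)&(z<.07)&(y>-.03)&(y<.04)&(x>.05)&(x<.088);m[300:]=0; print("pin",np.median(Q[m],0),m.sum())
m=(abs(y)<.035)&(z>.04)&(z<.075)&(x>.093)&(x<.147)
from scipy.optimize import least_squares
for lo,hi in((-.03,.03),(-.03,-.005),(.005,.03)):
  i=np.flatnonzero(m&(y>lo)&(y<hi)); X=x.flat[i];Z=z.flat[i]; f=least_squares(lambda p:np.hypot(X-p[0],Z-p[1])-.03,[.12,.03],loss="soft_l1",f_scale=.001); print("core",f.x.round(4))
E
```

```text
t 15.375 tcp gut [0.0502 0.0124 0.1926] F [0.  1.  0.3] w 0.0006360106940071034
core front x 0.1498 y [-0.0313  0.0238] ztop 0.0569
fit centre [0.1173 0.026 ]
 half -0.03 [0.1176 0.0259]
 half 0.008 [0.1169 0.0262]
bar 1191 [0.01528174 0.08066283] q~ 1.5862805549613284
pin [0.08083066 0.01335857 0.06246614] 228
core [0.118  0.0258]
core [0.1183 0.0258]
core [0.1178 0.0258]
```

View pics/w6.png

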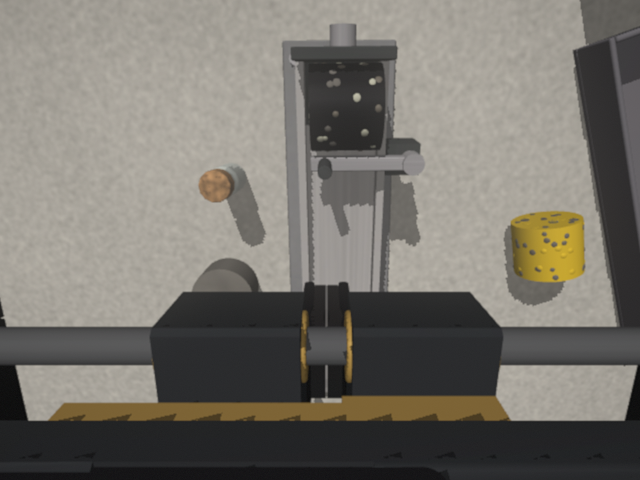

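The picture shows the core in the nest (345,105) and the keeper square across behind it (325–420,165). The robot is clear of everything, so I'm handing in.

```bash
python3 -c "
from h import *
print(env.sign_off())"
```

```text
the job is handed in; nothing more can be done
None
```

I pushed the core up the gutter with the fingertips until it dropped into the nest. I then swung the keeper closed by its pin, backed the arm clear and handed in at about 15.4 s of the 61 s allowed. `env.sign_off()` gave no verdict.

- **Core:** in the last check its centre was at gutter x ≈ 118 mm and z ≈ 25.8 mm, against 120 and 26 mm for the nest. It lay square across the gutter: the two halves fitted within about 0.5 mm of each other.
- **Keeper:** the bar measured about 1.57 rad and the pin was at (81, 13) mm, where the fully closed position is (80, 13) mm. Before the core went home, it was still open at about −0.22 rad.
- **Forces and surroundings:** the forces read after each move stayed below about 2 N. I did not check every bystander after the last move. The vial and short core look unmoved in the last picture. The puck looked in place in the one before, and the arm stayed well clear of the rest.
- **Disagreements:** the core's x came out between 117 and 121 mm in different fits, within the 7 mm tolerance. The depth images first put the gutter about 6.5 mm off along its length. I corrected that from the stop plate, nest edge and pivot before pushing.

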